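# Set out the trailer-hub parts on the bench mat

### The arm

A 7-joint arm with a two-finger parallel gripper is mounted at the origin on the work surface. World frame = base frame: x ahead of the robot, y to its left, z up, the work surface at z = 0. Lengths are in m, angles in rad, forces in N, time in s.
With the tool pointing down it reaches from about 0.4 to 0.85 m from the base axis. Payload 4.5 kg.
Tool frame: the origin (TCP) lies at the very end of the fingers, on their centre line; the grasp point (between the pads) lies 19 mm behind it (r.pinch_z is the distance from the TCP to the grasp point, in m); z points along the fingers, y is the line along which they close (so a half turn about z gives the same grasp; the last joint's range is limited). The gripper opens to 88 mm and grips with 3 to 60 N. Pads are 18 mm wide; open, the fingers measure 123 mm over their backs; the gripper's body (75 mm by 187 mm) begins 45 mm behind the grasp point.
Start: joints at [-1.067, 0.689, -0.195, 1.565, 0.157, 0.902, -0.215], TCP at [0.283, 0.557, 0.239] pointing down, gripper open.
Joint ranges: [-3.01, 3.01], [-0.46, 2.08], [-1.47, 1.51], [0.13, 2.56], [-1, 4.14], [0.04, 2.09], [-2.66, 2.66]. Speed limits (rad/s): [2.57, 2.57, 3.14, 3.14, 3.14, 3.14, 3.14].

### API

Orientations are given as a unit quaternion [x, y, z, w].
In Python, from plant import r, cams gives the robot as it stands.
- The arm moves only by the shell command python3 -m pendant 'ROWS' [FORCE]. ROWS is JSON, a list of rows, each a list of 3 entries, a list of its own where there are three numbers: the closure, from -1 (fully open) to 1 (shut), then the shift along the tool's x, y, z in mm, then the turn, a rotation vector about the tool's x, y, z in degrees. A call has 1 to 8 rows; each row shifts and turns the commanded pose from where the row before left it, along the tool's axes as they then stand; what a row does not reach is not made up. A row lasts 1/8 s, in which the tool goes at most 62.5 mm and 10.7 degrees, less where a joint would pass 70% of its speed; a pose out of reach is approached as far as the arm can. A call with a gripper value outside its range is refused whole. The fingers move at their own pace and stop on an object; FORCE is the grip in N (left out, the last holds). Time passes only in rows, so rows that do not move let the fingers close. It gives the time, the measured TCP pose, the force, the opening and the grip force at its end, in the units of the state.
- r.get_state(): the state, without advancing time (a new reading comes with each control period).
- cams.snapshot(name): name is "scene" or "top" or "wrist"; returns a dict with "img" (420x560x3 uint8, red, green, blue), "camera_matrix" (3x3 intrinsics, pixels), "camera_from_world" (4x4, takes a point from world to camera coordinates); the wrist camera has in their place "tool_from_camera" (4x4, takes a point from camera to tool coordinates, whose origin is the TCP and whose axes are the flange's). Camera axes: x right, y up, looking along -z (the intrinsics and any distortion apply to the point x, -y, -z); pixel columns grow to the right and rows downward; lengths in m; the calibration is good to about 2 mm. A picture is of the moment at which its call begins: read the wrist's pose just before it. There is no depth.
- r.finish_job(): hands the job in; it is judged then, once.
The state is a dict: "clock": time; "q": joint angles; "qd": joint speeds; "joint_torque": joint torques, N m; "tool_pos": TCP position; "eef_rot": TCP orientation; "contact_force": force on the tool from outside, world axes, zero at the start; "moment": the same for the moment, N m; "opening": opening from 0.0 (shut) to 1.0 (fully open); "finger_force": force on a finger pad.
Only numpy, scipy, OpenCV 4.12 (cv2) and the standard library are available. Lean on these libraries where they do the work, as an engineer would, in place of code of your own. Each camera call takes 0.05 s, during which the arm holds its last target. There are 200 camera calls.

### The job

Set out the trailer-hub parts on the cork pads of the bench mat: the bearing centred on the pad in front of the blue tin with the castle nut centred on top of it, and the red dust cap centred on the pad in front of the yellow tin. Snap the hitch pin forward out of its spring clip, without lifting it while it is in the clip, and stand it upright on its broad head in the middle of the pad between those two. Leave both tins where they stand.

Things in the scene. Friction and masses are not known exactly. Their poses are not given: they have to be found in the camera images.
- bearing_center (a point): Bearing: bright steel ring, 52 mm outside diameter, 25 mm bore, 22 mm high, 0.16 kg, loose, lying flat on the bench. The point is its centre, 11 mm above its underside; z is the ring's axis (up).
- nut_center (a point): Castle nut: brass-coloured hexagon with dark notches in its top face, 36 mm across flats, 41.6 mm across corners, 24 mm high, 0.12 kg, loose, lying flat on the bench. The point is its centre, 12 mm above its underside; z up, its y axis is normal to a pair of flats (other flats every 60 degrees). On the bearing its centre is 23 mm above the bearing's.
- cap_center (a point): Hub dust cap: red, round, 48 mm diameter with upright sides to 22 mm and a shallow domed top, 34 mm high, 0.12 kg, loose, standing on its flat side, dome up. The point is its centre, 17 mm above its underside; z up.
- pin_center (a point): Hitch pin: upright plain steel bar 24 mm in diameter on a broad yellow head (46 mm diameter, 12 mm high); 110 mm high in all, 0.35 kg, loose, standing head down on the bench with its bar in the clip; the top 50 mm of bar is free to grip. The point is on its axis, half-way up (55 mm above its underside); z is the bar's axis (up).
- clip: Green bracket fixed to the bench with two sprung steel jaws in a C round the pin's bar, 43 to 60 mm above the bench (its top). Origin on the bench, on the clipped pin's axis; the mouth opens to its own -x (towards the robot), the bracket reaches 92 mm to +x, the jaws 20 mm each side. Pull the pin level along -x: it snaps out at 5 to 15 N, free after 35 mm; its head cannot be lifted through the jaws.
- pad_blue: Cork pad in front of (on the robot's side of) the blue tin: fixed disc, 72 mm diameter, on the black mat at one end of the row of three; which end varies. Origin at the centre of its underside, its top is 4 mm above the origin. The pads in the row are 120 mm apart.
- pad_yellow: Cork pad in front of the yellow tin: the same disc at the other end of the row. Origin at the centre of its underside, top 4 mm above.
- pad_mid: Cork pad in the middle of the row, between the other two, with no tin behind it: the same disc. Origin at the centre of its underside, top 4 mm above.
- tin_blue: Blue tin, 63 mm diameter, 63 mm high, 0.6 kg, loose, standing 105 mm behind its pad (away from the robot). Not to be moved. Origin at the centre of its underside.
- tin_yellow: Yellow tin, 63 mm diameter, 63 mm high, 0.6 kg, loose, standing 105 mm behind its pad. Not to be moved. Origin at the centre of its underside.
Things that resemble listed ones, but are neither listed nor needed, are in the scene too. Of the things shaped like the part that bears nut_center, the brass one is meant. What is shaped like the pad_yellow but purple is not meant.

How it is judged:
By the outcome, as a careful person would: the job done as asked, in the order asked, and still so for the second after the job is handed in, with the robot touching nothing.
It also fails if it takes over 99 s, if anything falls off the work surface, if the arm or the gripper's body presses on something with over 40 N, if the wrist force passes 120 N, or if a joint passes its speed limit or range.

## Working session

There is one attempt and no reset: what is moved stays moved. The work goes in short steps, Python scripts to look and compute and a shell command to move; the robot and the scene stay as the last step left them, time stands still between calls to the robot, and variables do not carry over. Pictures are saved under pics/ and viewed, at most 17 in all, crops included, and the job is handed in when it is done.

```bash
ls; mkdir -p pics; python3 - <<'E'
from plant import r,cams
import cv2,numpy as np
for n in("scene","top"):
    s=cams.snapshot(n); cv2.imwrite(f"pics/{n}0.png",s["img"][:,:,::-1]); print(n,s["camera_matrix"],s["camera_from_world"],[k for k in s])
st=r.get_state(); print(st)
E
```

```text
pics
scene [[507.16965568   0.         282.42432975]
 [  0.         507.16965568 207.1678361 ]
 [  0.           0.           1.        ]] [[-0.65342926  0.75680505 -0.01662263  0.3586704 ]
 [-0.49970931 -0.41474898  0.76044322  0.23984169]
 [ 0.56861305  0.50520234  0.64919165 -1.44139256]
 [ 0.          0.          0.          1.        ]] ['img', 'camera_matrix', 'camera_from_world']
top [[510.20881773   0.         285.20506576]
 [  0.         510.20881773 206.16392256]
 [  0.           0.           1.        ]] [[ 0.01519924 -0.99985389  0.00782183 -0.01938393]
 [ 0.99943338  0.01542687  0.02991541 -0.56803927]
 [-0.03003171  0.00736271  0.99952183 -1.14712712]
 [ 0.          0.          0.          1.        ]] ['img', 'camera_matrix', 'camera_from_world']
{'clock': 0.1, 'q': array([-1.06719653,  0.68990118, -0.19453344,  1.56616184,  0.15729109,
        0.90247085, -0.215076  ]), 'qd': array([-0.00120639, -0.00163397,  0.00084646, -0.00306437,  0.00136604,
       -0.00214671,  0.00269198]), 'joint_torque': array([-3.51165771e-03, -5.28503394e+01, -1.27136685e+00, -1.53836453e+01,
       -5.24995546e-02,  1.99252812e-03,  5.74601086e-05]), 'tool_pos': array([0.282734  , 0.55681033, 0.23801072]), 'eef_rot': array([ 2.32699140e-01,  9.72548461e-01, -7.63742532e-04, -1.36261250e-04]), 'contact_force': array([-0.28915521, -0.27763985, -0.15174188]), 'moment': array([ 0.00897614,  0.00778041, -0.04413476]), 'finger_force': 0.0, 'opening': 0.999913965838938}
```

View pics/top0.png

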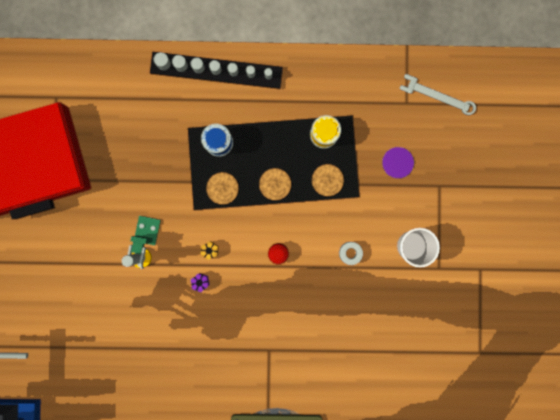

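View pics/scene0.png

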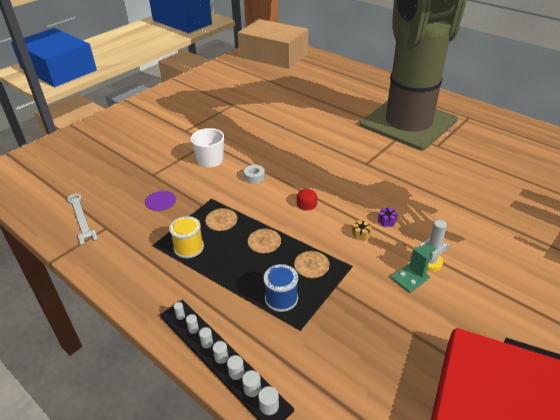

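The top view shows the blue tin at (217,139) and the yellow tin at (325,131). The pads are at (222,188) blue, (275,184) middle and (328,180) yellow. The bearing is at (351,254), and the white mug at (419,247) is not needed. The red cap is at (278,254). The clip is at (147,232), with the pin top at about (128,262).
Nut candidates: brass (209,250) and purple (200,282). The brass one fits the description. The purple disc at (398,162) is a decoy pad.

```bash
cat > h.py <<'E'
from plant import r,cams
import cv2,numpy as np
from scipy.spatial.transform import Rotation as R
def snap(n):
    st=r.get_state(); s=cams.snapshot(n)
    if n=="wrist":
        T=np.eye(4); T[:3,:3]=R.from_quat(st["eef_rot"]).as_matrix(); T[:3,3]=st["tool_pos"]
        W=T@s["tool_from_camera"]
    else: W=np.linalg.inv(s["camera_from_world"])
    return s["img"],s["camera_matrix"],W
def ray(px,K,W,z):
    d=np.array([(px[0]-K[0,2])/K[0,0],-(px[1]-K[1,2])/K[1,1],-1]); d=W[:3,:3]@d
    o=W[:3,3]; return o+d*(z-o[2])/d[2]
def proj(p,K,W):
    c=np.linalg.inv(W)@np.append(p,1); return np.array([K[0,2]-K[0,0]*c[0]/c[2],K[1,2]+K[1,1]*c[1]/c[2]])
def blobs(img,lo,hi,amin=30,roi=None):
    m=cv2.inRange(cv2.cvtColor(img,cv2.COLOR_RGB2HSV),np.array(lo),np.array(hi))
    if roi: 
        k=np.zeros_like(m); x0,y0,x1,y1=roi; k[y0:y1,x0:x1]=255; m&=k
    cs,_=cv2.findContours(m,cv2.RETR_EXTERNAL,cv2.CHAIN_APPROX_NONE)
    return [c for c in sorted(cs,key=cv2.contourArea,reverse=True) if cv2.contourArea(c)>amin]
def wtool(d):  # world shift -> tool axes mm
    return R.from_quat(r.get_state()["eef_rot"]).inv().apply(d)*1e3
E
python3 - <<'E'
from h import *
img,K,W=snap("top")
def rep(name,cs,z):
    for c in cs[:3]:
        (x,y),rad=cv2.minEnclosingCircle(c); M=cv2.moments(c); p=(M["m10"]/M["m00"],M["m01"]/M["m00"])
        print(name,np.round(p,1),"r",round(rad,1),"area",cv2.contourArea(c),ray(p,K,W,z).round(4), "diam mm",round(2*rad*1000*(W[2,3]-z)/K[0,0],1))
rep("pads",blobs(img,(5,60,90),(20,255,255),300,(195,150,355,207)),.005)
rep("bearing",blobs(img,(0,0,110),(180,70,255),100,(335,235,368,272)),.022)
rep("cap",blobs(img,(0,190,60),(5,255,255),100,(260,235,300,272)),.022)
rep("nut",blobs(img,(20,130,60),(32,255,255),20,(195,235,225,265)),.024)
rep("head",blobs(img,(24,150,120),(32,255,255),10,(115,245,160,275)),.012)
rep("pintop",blobs(img,(0,0,120),(180,70,255),20,(115,245,140,275)),.110)
rep("clip",blobs(img,(60,90,40),(90,255,255),20,(115,210,170,275)),.03)
rep("bluetin",blobs(img,(105,150,60),(120,255,255),100,(195,115,240,160)),.063)
rep("yeltin",blobs(img,(25,150,100),(32,255,255),100,(305,110,350,150)),.063)
a=img[205:305,100:240]; cv2.imwrite("pics/crop1.png",cv2.resize(a,None,fx=5,fy=5,interpolation=cv2.INTER_CUBIC)[:,:,::-1])
E
```

```text
pads [274.6 183.8] r 16.2 area 777.0 [0.6189 0.0142 0.005 ] diam mm 73.7
pads [221.8 187.9] r 16.3 area 775.5 [0.6077 0.1339 0.005 ] diam mm 73.9
pads [327.3 179.7] r 16.3 area 773.5 [ 0.6301 -0.1056  0.005 ] diam mm 74.2
bearing [350.7 252.9] r 11.7 area 393.5 [ 0.4657 -0.1585  0.022 ] diam mm 52.5
cap [278.  253.4] r 9.9 area 280.0 [0.4622 0.004  0.022 ] diam mm 44.3
nut [209.4 250.4] r 8.5 area 104.5 [0.4667 0.1566 0.024 ] diam mm 38.0
pintop [127.4 258.9] r 10.8 area 101.5 [0.4518 0.3127 0.11  ] diam mm 44.6
clip [144.8 233. ] r 20.9 area 586.0 [0.5033 0.2996 0.03  ] diam mm 92.8
bluetin [215.3 138. ] r 10.6 area 276.5 [0.712  0.1433 0.063 ] diam mm 45.9
yeltin [324.7 129. ] r 12.7 area 371.0 [ 0.7354 -0.0934  0.063 ] diam mm 54.8
```

View pics/crop1.png

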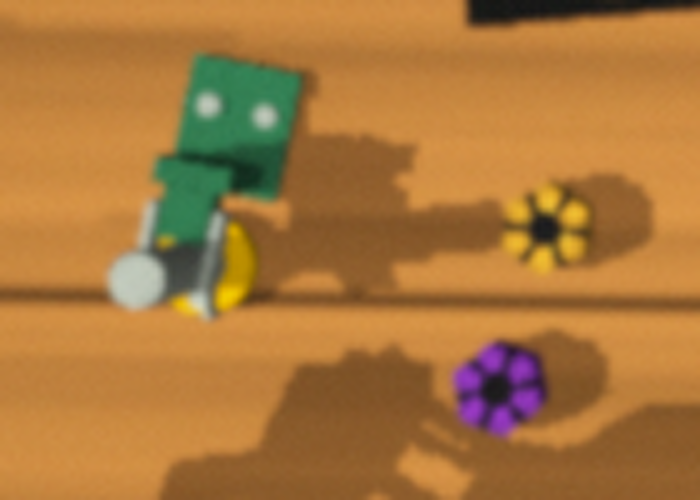

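The crop confirms the brass nut at crop (547,228), distinct from the purple one at (500,388). The pin top is at crop (137,280), which is px (127.4,261). The pads come out 120.2 mm apart as specified, and the sizes fit. I'm moving over to the bearing now.

```bash
python3 -m pendant '[[-1,[-54,28,0],[0,0,0]],[-1,[-54,28,0],[0,0,0]],[-1,[-54,28,0],[0,0,0]],[-1,[-27,-54,0],[0,0,0]],[-1,[-27,-54,0],[0,0,0]],[-1,[-27,-54,0],[0,0,0]],[-1,[-27,-54,0],[0,0,0]],[-1,[-27,-54,0],[0,0,0]]]' 25
python3 -m pendant '[[-1,[-27,-54,0],[0,0,0]],[-1,[-27,-54,0],[0,0,0]],[-1,[-27,-54,0],[0,0,0]],[-1,[-27,-54,0],[0,0,0]],[-1,[-27,-54,0],[0,0,0]],[-1,[-27,-54,0],[0,0,0]],[-1,[0,0,0],[0,0,0]]]'
```

```text
clock: 1.15
tool_pos: [0.4634, 0.2549, 0.2386]
eef_rot: [0.233, 0.973, -0.0, 0.0]
contact_force: [0.9, 0.1, 0.4]
opening: 0.996
finger_force: 0.0
clock: 2.02
tool_pos: [0.4602, -0.1113, 0.2383]
eef_rot: [0.238, 0.971, -0.001, -0.0]
contact_force: [-0.2, 0.6, 1.0]
opening: 0.999
finger_force: 0.0
```

```bash
python3 -m pendant '[[-1,[0,0,0],[0,0,-9]],[-1,[0,0,0],[0,0,-9]],[-1,[0,0,0],[0,0,-9]],[-1,[-5,-47,60],[0,0,0]],[-1,[0,0,0],[0,0,0]],[-1,[0,0,0],[0,0,0]]]'
python3 - <<'E'
from h import *
img,K,W=snap("wrist"); cv2.imwrite("pics/w1.png",img[:,:,::-1])
print(K,W.round(3),r.get_state()["q"], proj([.4657,-.1585,.022],K,W))
E
```

```text
clock: 2.78
tool_pos: [0.4658, -0.1422, 0.1898]
eef_rot: [-0.001, 1.0, 0.001, 0.0]
contact_force: [-0.5, -0.0, -0.6]
opening: 0.998
finger_force: 0.0
[[328.26245982   0.         281.34153502]
 [  0.         328.26245982 206.8998667 ]
 [  0.           0.           1.        ]] [[-0.003 -0.949 -0.315  0.385]
 [ 1.    -0.003 -0.002 -0.143]
 [ 0.001 -0.315  0.949  0.335]
 [ 0.     0.     0.     1.   ]] [ 0.44669421  0.60828881 -0.38537428  2.01860045  0.39733102  0.58540788
  1.363437  ] [265.36884658 184.73337004]
```

View pics/w1.png

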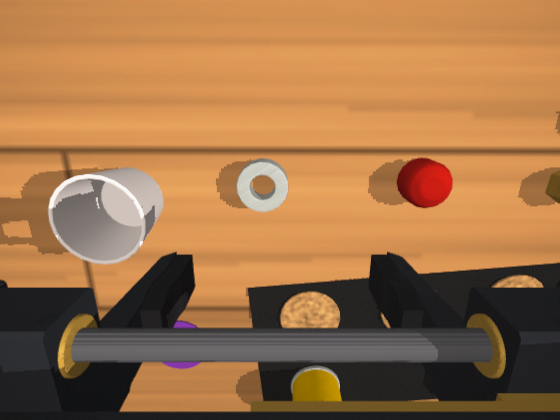

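The wrist view shows the bearing at (262,186), the red cap at (425,183) and the mug at (105,217). The gripper body would come close to the mug, so I'll turn it 90° to close along world x.

```bash
python3 - <<'E'
from h import *
img,K,W=snap("wrist")
c=blobs(img,(0,0,110),(180,60,255),300,(225,150,300,220))[0]
(x,y),rad=cv2.minEnclosingCircle(c);print(x,y,rad,ray((x,y),K,W,.022),ray((x,y),K,W,.018),cv2.boundingRect(c))
c=blobs(img,(0,190,40),(6,255,255),300,(380,140,470,220))[0]
(x,y),rad=cv2.minEnclosingCircle(c);print(x,y,rad,ray((x,y),K,W,.022))
E
python3 -m pendant '[[-1,[0,0,0],[0,0,-10]],[-1,[0,0,0],[0,0,-10]],[-1,[0,0,0],[0,0,-10]],[-1,[0,0,0],[0,0,-10]],[-1,[0,0,0],[0,0,-10]],[-1,[0,0,0],[0,0,-10]],[-1,[0,0,0],[0,0,-10]],[-1,[0,0,0],[0,0,-10]]]'
python3 -m pendant '[[-1,[0,0,0],[0,0,-10]],[-1,[0,0,0],[0,0,0]],[-1,[0,0,0],[0,0,0]]]'
```

```text
261.8932800292969 184.16053771972656 26.43438720703125 [ 0.46589974 -0.16181572  0.022     ] [ 0.46693319 -0.16205192  0.018     ] (237, 158, 51, 53)
424.1769104003906 181.22308349609375 27.4382266998291 [ 0.46234881 -0.00234214  0.022     ]
clock: 3.88
tool_pos: [0.4662, -0.1428, 0.1909]
eef_rot: [-0.646, 0.763, -0.001, 0.001]
contact_force: [-0.7, 0.6, -0.3]
opening: 1.0
finger_force: 0.0
clock: 4.25
tool_pos: [0.4658, -0.1433, 0.1902]
eef_rot: [-0.707, 0.707, -0.0, 0.0]
contact_force: [0.2, -0.0, -0.0]
opening: 1.002
finger_force: 0.0
```

```bash
python3 -m pendant '[[-1,[17,0,40],[0,0,0]],[-1,[0,0,50],[0,0,0]],[-1,[0,0,50],[0,0,0]],[-1,[0,0,30],[0,0,0]],[-1,[0,0,16],[0,0,0]],[-1,[0,0,0],[0,0,0]],[-1,[0,0,0],[0,0,0]]]'
python3 -m pendant '[[0.9,[0,0,0],[0,0,0]],[0.9,[0,0,0],[0,0,0]],[0.9,[0,0,0],[0,0,0]],[0.9,[0,0,0],[0,0,0]],[0.9,[0,0,0],[0,0,0]],[0.9,[0,0,0],[0,0,0]],[0.9,[0,0,0],[0,0,0]]]' 25
```

```text
clock: 5.12
tool_pos: [0.4661, -0.1606, 0.0044]
eef_rot: [0.707, -0.707, 0.001, -0.0]
contact_force: [0.0, 0.3, 0.2]
opening: 0.998
finger_force: 0.0
clock: 6.0
tool_pos: [0.4659, -0.1607, 0.0038]
eef_rot: [0.708, -0.707, 0.0, -0.0]
contact_force: [0.6, -0.5, 3.5]
opening: 0.587
finger_force: 25.0
```

```bash
python3 -m pendant '[[0.9,[0,0,-50],[0,0,0]],[0.9,[0,0,-50],[0,0,0]],[0.9,[-49,-24,0],[0,0,0]],[0.9,[-49,-24,0],[0,0,0]],[0.9,[-49,-24,0],[0,0,0]],[0.9,[-49,-24,0],[0,0,0]],[0.9,[-49,-23,0],[0,0,0]],[0.9,[-49,-23,0],[0,0,0]]]'
python3 -m pendant '[[0.9,[0,0,0],[0,0,0]],[0.9,[0,0,0],[0,0,0]],[0.9,[0,0,0],[0,0,0]]]'
python3 - <<'E'
from h import *
img,K,W=snap("wrist"); cv2.imwrite("pics/w2.png",img[:,:,::-1])
for p in([.6077,.1339,.005],[.6189,.0142,.005],[.6301,-.1056,.005]): print(proj(p,K,W))
E
```

```text
clock: 7.0
tool_pos: [0.6068, 0.1346, 0.1027]
eef_rot: [0.708, -0.707, -0.0, 0.001]
contact_force: [1.2, -0.8, -1.4]
opening: 0.588
finger_force: 25.0
clock: 7.38
tool_pos: [0.6064, 0.1312, 0.103]
eef_rot: [-0.707, 0.707, -0.0, -0.001]
contact_force: [0.1, 0.4, -0.7]
opening: 0.587
finger_force: 25.0
[280.6152751 212.9331251]
[263.83832363  44.86907203]
[ 240.20306408 -192.06635859]
```

View pics/w2.png

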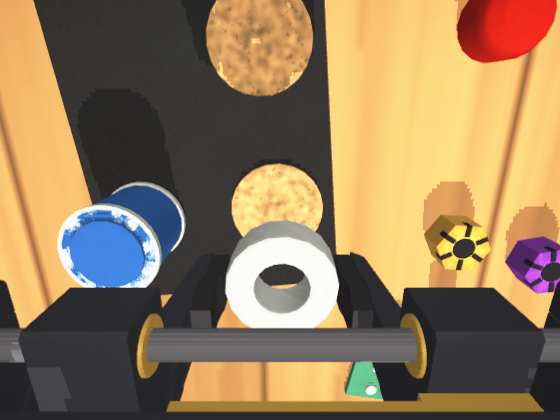

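The blue tin is at (122,237) and the blue pad at (277,205), partly hidden by the held bearing. The bearing's bore is at about (283,288). The middle pad is at (260,38). I'll measure the bearing against the pad within this same view.

```bash
python3 - <<'E'
from h import *
img,K,W=snap("wrist")
t=r.get_state()["tool_pos"]
hsv=cv2.cvtColor(img,cv2.COLOR_RGB2HSV)
# bore: dark-ish hole inside; use bearing white mask outer
c=blobs(img,(0,0,185),(180,40,255),300,(215,210,350,330))
c=max(c,key=len); 
zt=t[2]-.0038+.022
h=cv2.convexHull(c)[:,0,:].astype(float); P=np.array([ray(p,K,W,zt)[:2] for p in h]).astype(np.float32)
(x,y),rad=cv2.minEnclosingCircle(P); print("bearing top face",x,y,rad,"tcp",t)
for roi in((195,0,330,100),(220,155,335,225)):
    c=blobs(img,(5,40,90),(25,255,255),300,roi)[0][:,0,:]
    c=c[(c[:,1]>2)]
    P=np.array([ray(p,K,W,.005)[:2] for p in c])
    if roi[1]: P=P[c[:,1]<205]
    # circle least squares on outer edge
    A=np.c_[2*P,np.ones(len(P))]; s=np.linalg.lstsq(A,(P**2).sum(1),rcond=None)[0]; print("pad",s[:2],np.sqrt(s[2]+s[0]**2+s[1]**2))
E
```

```text
bearing top face 0.6072589159011841 0.12908881902694702 0.025304928421974182 tcp [0.60677243 0.13171035 0.10338921]
pad [0.62203951 0.01095965] 0.03568559139511452
pad [0.6108573  0.13033956] 0.03575148223415464
```

```bash
python3 -m pendant '[[0.9,[-2,-2,40],[0,0,0]],[0.9,[0,0,30],[0,0,0]],[0.9,[0,0,15],[0,0,0]],[0.9,[0,0,6],[0,0,0]],[0.9,[0,0,0],[0,0,0]],[0.9,[0,0,0],[0,0,0]]]'
python3 -m pendant '[[0.9,[0,0,2],[0,0,0]],[0.9,[0,0,1],[0,0,0]],[0.9,[0,0,0],[0,0,0]]]'
```

```text
clock: 8.22
tool_pos: [0.6098, 0.1359, 0.0137]
eef_rot: [0.708, -0.707, 0.0, -0.001]
contact_force: [0.8, 0.2, -1.0]
opening: 0.586
finger_force: 25.0
clock: 8.6
tool_pos: [0.6095, 0.1357, 0.0108]
eef_rot: [0.708, -0.707, 0.0, -0.0]
contact_force: [-1.2, -0.6, 6.4]
opening: 0.591
finger_force: 25.0
```

```bash
python3 -m pendant '[[-1,[0,0,0],[0,0,0]],[-1,[0,0,0],[0,0,0]],[-1,[0,0,0],[0,0,0]],[-1,[0,0,-40],[0,0,0]],[-1,[0,0,-55],[0,0,0]],[-1,[0,0,-50],[0,0,0]],[-1,[0,50,-10],[0,0,0]],[-1,[0,50,0],[0,0,0]]]'
python3 -m pendant '[[-1,[30,40,0],[0,0,0]],[-1,[40,0,0],[0,0,0]],[-1,[0,0,0],[0,0,0]],[-1,[0,0,0],[0,0,0]]]'
python3 - <<'E'
from h import *
img,K,W=snap("top"); cv2.imwrite("pics/t2.png",cv2.resize(img[100:300,90:370],None,fx=2.5,fy=2.5)[:,:,::-1])
img,K,W=snap("wrist"); cv2.imwrite("pics/w3.png",img[:,:,::-1])
E
```

```text
clock: 9.6
tool_pos: [0.5086, 0.136, 0.1658]
eef_rot: [0.707, -0.707, 0.0, -0.002]
contact_force: [-0.0, 1.7, -0.9]
opening: 0.998
finger_force: 0.0
clock: 10.1
tool_pos: [0.4697, 0.066, 0.1648]
eef_rot: [0.708, -0.707, -0.0, -0.001]
contact_force: [0.5, 0.7, 0.3]
opening: 1.002
finger_force: 0.0
```

View pics/t2.png

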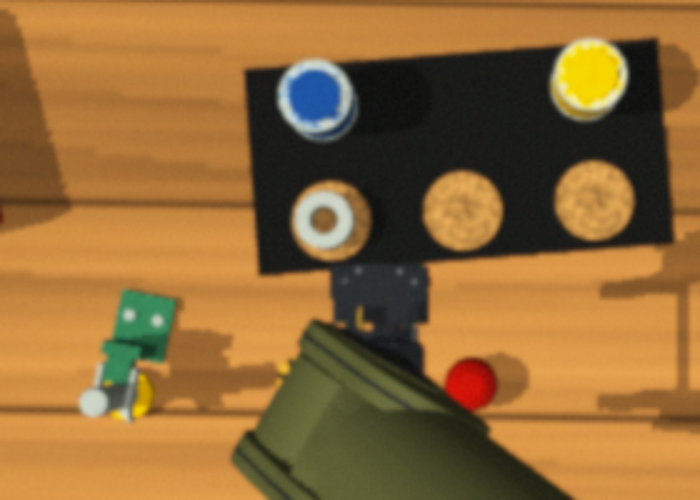

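View pics/w3.png

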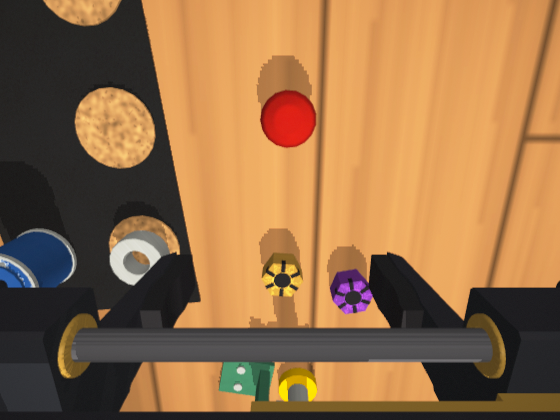

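The bearing is on the blue pad, at crop (323,220) against pad (330,221), so it looks slightly off towards +y. In the wrist view the brass nut is at (282,278) and the purple one at (351,291). I'll measure the bearing offset and the nut's angle.

```bash
python3 - <<'E'
from h import *
def circ(P):
    A=np.c_[2*P,np.ones(len(P))]; s=np.linalg.lstsq(A,(P**2).sum(1),rcond=None)[0]; return s[:2].round(4),round(np.sqrt(s[2]+s[0]**2+s[1]**2),4)
img,K,W=snap("top")
c=blobs(img,(0,0,120),(180,75,255),100,(200,165,245,210))[0][:,0,:]
print("bearing top",circ(np.array([ray(p,K,W,.028)[:2] for p in c])))
img,K,W=snap("wrist")
for roi,z,n in(((95,225,172,295),.028,"bearing"),):
    c=blobs(img,(0,0,150),(180,50,255),100,roi)[0]; P=np.array([ray(p,K,W,z)[:2] for p in cv2.convexHull(c)[:,0,:].astype(float)])
    print(n,cv2.minEnclosingCircle(P.astype(np.float32)))
for lo,hi,roi,n in(((18,110,70),(32,255,255),(250,240,310,302),"brass"),((125,80,50),(155,255,255),(320,255,385,320),"purple")):
    m=cv2.inRange(cv2.cvtColor(img,cv2.COLOR_RGB2HSV),np.array(lo),np.array(hi))
    k=np.zeros_like(m);k[roi[1]:roi[3],roi[0]:roi[2]]=255;m&=k
    pts=np.argwhere(m)[:,::-1].astype(np.float32)
    P=np.array([ray(p,K,W,.024)[:2] for p in pts],np.float32)
    print(n,cv2.minEnclosingCircle(P))
c=blobs(img,(0,190,40),(6,255,255),300,(240,80,340,160))[0]
print("cap",cv2.minEnclosingCircle(np.array([ray(p,K,W,.022)[:2] for p in c[:,0,:]],np.float32)))
a=img[235:320,240:390]; cv2.imwrite("pics/c3.png",cv2.resize(a,None,fx=5,fy=5,interpolation=cv2.INTER_CUBIC)[:,:,::-1]); 
np.savez("w3.npz",K=K,W=W)
E
```

```text
bearing top (array([0.607 , 0.1367]), np.float64(0.0253))
bearing ((0.6101584434509277, 0.13428451120853424), 0.02566818706691265)
brass ((0.47023308277130127, 0.15000519156455994), 0.025538315996527672)
purple ((0.40083974599838257, 0.16881631314754486), 0.02654363587498665)
cap ((0.46531176567077637, 0.0009697250206954777), 0.023545725271105766)
```

View pics/c3.png

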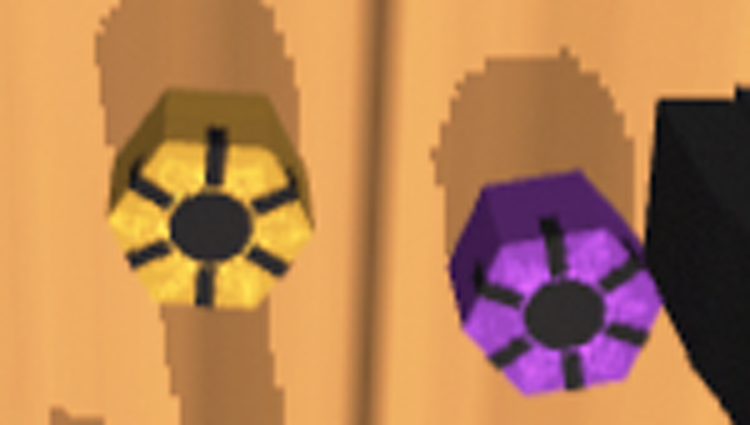

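Both crops show brass on the left and purple on the right. The brass nut's flats face up and down in the image, which is roughly world y. The bearing sits about 3 mm too far towards +y. I'll turn the gripper to close along y and re-centre the bearing first, since that regrip also centres it in y.

```bash
python3 - <<'E'
from h import *
d=np.load("w3.npz");K,W=d["K"],d["W"]
f=lambda x,y:ray((240+x/5-.4,235+y/5-.4),K,W,.024)[:2]
a=f(217,130)-f(205,305);print("angle of flat normal",np.degrees(np.arctan2(a[1],a[0])),np.linalg.norm(a))
for p,q in(((130,180),(288,268)),((298,192),(128,258))):
    b=f(*p)-f(*q);print(np.degrees(np.arctan2(b[1],b[0])),np.linalg.norm(b))
print("centre",f(210,226)); print(r.get_state()["q"].round(2))
E
python3 -m pendant '[[-1,[0,0,0],[0,0,10]],[-1,[0,0,0],[0,0,10]],[-1,[0,0,0],[0,0,10]],[-1,[0,0,0],[0,0,10]],[-1,[0,0,0],[0,0,10]],[-1,[0,0,0],[0,0,10]],[-1,[0,0,0],[0,0,10]],[-1,[0,0,0],[0,0,10]]]'
python3 -m pendant '[[-1,[0,0,0],[0,0,10]],[-1,[-45,22,0],[0,0,0]],[-1,[-45,22,0],[0,0,0]],[-1,[-48,22,0],[0,0,0]],[-1,[0,0,50],[0,0,0]],[-1,[0,0,0],[0,0,0]],[-1,[0,0,0],[0,0,0]]]'; python3 -c "
from h import *;print(r.get_state()['q'].round(2))"
```

```text
angle of flat normal -93.23942089895192 0.039467612559223486
-32.143952310798994 0.037099683864753374
-155.94003352085946 0.0368746862469524
centre [0.46994399 0.15526529]
[ 0.21  0.71 -0.74  2.07  0.79  0.66  2.09]
clock: 11.3
tool_pos: [0.4693, 0.0663, 0.1646]
eef_rot: [-0.086, 0.996, 0.0, 0.0]
contact_force: [-0.1, 0.0, -1.2]
opening: 0.998
finger_force: 0.0
clock: 12.18
tool_pos: [0.6068, 0.1319, 0.1155]
eef_rot: [-0.001, 1.0, 0.0, -0.0]
contact_force: [-0.1, 0.3, 0.3]
opening: 0.999
finger_force: 0.0
[-0.12  0.85 -0.3   1.67  0.37  0.67  0.96]
```

```bash
python3 -m pendant '[[-1,[-3,0,50],[0,0,0]],[-1,[0,0,40],[0,0,0]],[-1,[0,0,14],[0,0,0]],[-1,[0,0,0],[0,0,0]],[-1,[0,0,0],[0,0,0]]]'
python3 -m pendant '[[0.9,[0,0,0],[0,0,0]],[0.9,[0,0,0],[0,0,0]],[0.9,[0,0,0],[0,0,0]],[0.9,[0,0,0],[0,0,0]],[0.9,[0,0,0],[0,0,0]],[0.9,[0,0,0],[0,0,0]]]' 15
```

```text
clock: 12.8
tool_pos: [0.6115, 0.132, 0.0127]
eef_rot: [-0.001, 1.0, 0.001, 0.002]
contact_force: [-0.1, 0.6, -0.1]
opening: 1.005
finger_force: 0.0
clock: 13.55
tool_pos: [0.6102, 0.1324, 0.0108]
eef_rot: [-0.001, 1.0, 0.001, 0.0]
contact_force: [-0.4, 2.2, 2.8]
opening: 0.57
finger_force: 15.0
```

```bash
python3 -m pendant '[[-1,[0,0,0],[0,0,0]],[-1,[0,0,0],[0,0,0]],[-1,[0,0,0],[0,0,0]],[-1,[0,0,-40],[0,0,0]],[-1,[0,0,-50],[0,0,0]],[-1,[47,8,-20],[0,0,0]],[-1,[47,8,0],[0,0,0]],[-1,[47,7,0],[0,0,0]]]'
python3 -m pendant '[[-1,[0,0,0],[0,0,3.7]],[-1,[0,0,0],[0,0,0]],[-1,[0,0,0],[0,0,0]]]'
cat > m.py <<'E'
from h import *
def circ(P):
    A=np.c_[2*P,np.ones(len(P))]; s=np.linalg.lstsq(A,(P**2).sum(1),rcond=None)[0]; return s[:2].round(4),round(np.sqrt(s[2]+s[0]**2+s[1]**2),4)
E
python3 - <<'E'
from m import *
img,K,W=snap("top")
c=blobs(img,(0,0,120),(180,75,255),100,(200,165,245,210))[0][:,0,:]
print("bearing top",circ(np.array([ray(p,K,W,.028)[:2] for p in c])))
img,K,W=snap("wrist")
m=cv2.inRange(cv2.cvtColor(img,cv2.COLOR_RGB2HSV),np.array((18,120,90)),np.array((32,255,255)))
u,v=proj([.468,.155,.024],K,W).astype(int);print(u,v)
a=img[v-50:v+50,u-60:u+60]; cv2.imwrite("pics/c4.png",cv2.resize(a,None,fx=5,fy=5,interpolation=cv2.INTER_CUBIC)[:,:,::-1])
np.savez("w4.npz",K=K,W=W)
E
```

```text
clock: 14.55
tool_pos: [0.4679, 0.1545, 0.1212]
eef_rot: [-0.0, 1.0, 0.0, 0.001]
contact_force: [-0.8, 0.9, -0.7]
opening: 1.002
finger_force: 0.0
clock: 14.92
tool_pos: [0.4699, 0.1542, 0.1206]
eef_rot: [0.031, 1.0, 0.0, 0.0]
contact_force: [-0.4, 0.4, 0.1]
opening: 0.997
finger_force: 0.0
bearing top (array([0.6073, 0.1338]), np.float64(0.0251))
283 205
```

View pics/c4.png

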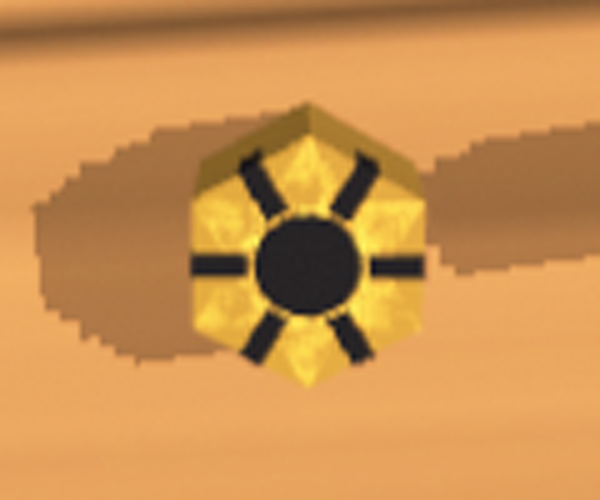

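The nut is well aligned with the gripper, its flats vertical, centred at crop (308,266). By the top camera the bearing is now within 0.5 mm of the pad centre.

```bash
python3 - <<'E'
from h import *
d=np.load("w4.npz");K,W=d["K"],d["W"];print(ray((283-60+308/5-.4,205-50+266/5-.4),K,W,.024),r.get_state()["tool_pos"])
E
```

```text
[0.4699962  0.15570148 0.024     ] [0.46969668 0.15415101 0.12051352]
```

```bash
python3 -m pendant '[[-1,[0,1,50],[0,0,0]],[-1,[0,0,45],[0,0,0]],[-1,[0,0,20],[0,0,0]],[-1,[0,0,0],[0,0,0]],[-1,[0,0,0],[0,0,0]]]'
python3 -m pendant '[[0.95,[0,0,0],[0,0,0]],[0.95,[0,0,0],[0,0,0]],[0.95,[0,0,0],[0,0,0]],[0.95,[0,0,0],[0,0,0]],[0.95,[0,0,0],[0,0,0]],[0.95,[0,0,0],[0,0,0]],[0.95,[0,0,0],[0,0,0]],[0.95,[0,0,0],[0,0,0]]]' 25
```

```text
clock: 15.65
tool_pos: [0.4697, 0.1554, 0.0062]
eef_rot: [0.032, 0.999, 0.0, 0.0]
contact_force: [-0.2, -0.5, 0.1]
opening: 0.998
finger_force: 0.0
clock: 16.65
tool_pos: [0.4691, 0.1555, 0.0056]
eef_rot: [0.031, 1.0, 0.0, 0.0]
contact_force: [0.2, 0.6, 1.1]
opening: 0.405
finger_force: 25.0
```

```bash
python3 -m pendant '[[0.95,[0,0,-50],[0,0,0]],[0.95,[0,0,-30],[0,0,0]],[0.95,[-47,-5,0],[0,0,0]],[0.95,[-47,-5,0],[0,0,0]],[0.95,[-47,-4,0],[0,0,0]],[0.95,[0,0,0],[0,0,0]],[0.95,[0,0,0],[0,0,0]],[0.95,[0,0,0],[0,0,0]]]'
```

```text
clock: 17.65
tool_pos: [0.6072, 0.133, 0.0853]
eef_rot: [0.031, 1.0, -0.0, -0.001]
contact_force: [0.0, 0.6, -1.5]
opening: 0.411
finger_force: 25.0
```

```bash
python3 -m pendant '[[0.95,[-2,0,20],[0,0,0]],[0.95,[0,0,18],[0,0,0]],[0.95,[0,0,9],[0,0,0]],[0.95,[0,0,0],[0,0,0]],[0.95,[0,0,0],[0,0,0]]]'
python3 -m pendant '[[0.95,[0,0,2],[0,0,0]],[0.95,[0,0,2],[0,0,0]],[0.95,[0,0,0],[0,0,0]]]'
```

```text
clock: 18.27
tool_pos: [0.6112, 0.1325, 0.0388]
eef_rot: [0.032, 1.0, 0.0, 0.0]
contact_force: [1.3, 0.5, -1.0]
opening: 0.406
finger_force: 25.0
clock: 18.65
tool_pos: [0.6111, 0.1323, 0.0347]
eef_rot: [0.032, 1.0, 0.0, 0.0]
contact_force: [0.2, 0.2, -1.6]
opening: 0.409
finger_force: 25.0
```

```bash
python3 -m pendant '[[0.95,[2,0,0],[0,0,0]],[0.95,[0,0,1.5],[0,0,0]],[0.95,[0,0,0],[0,0,0]],[0.95,[0,0,0],[0,0,0]]]'
```

```text
clock: 19.15
tool_pos: [0.6089, 0.1325, 0.0346]
eef_rot: [0.032, 1.0, -0.0, 0.0]
contact_force: [-3.9, -1.8, 9.8]
opening: 0.408
finger_force: 25.0
```

```bash
python3 -m pendant '[[-1,[0,0,0],[0,0,0]],[-1,[0,0,0],[0,0,0]],[-1,[0,0,0],[0,0,0]],[-1,[0,0,-40],[0,0,0]],[-1,[0,0,-55],[0,0,0]],[-1,[42,-43,0],[0,0,0]],[-1,[42,-43,0],[0,0,0]],[-1,[42,-43,0],[0,0,0]]]'
python3 -m pendant '[[-1,[9,-10,0],[0,0,0]],[-1,[0,0,0],[0,0,-3.7]],[-1,[0,0,0],[0,0,0]],[-1,[0,0,0],[0,0,0]]]'
python3 - <<'E'
from m import *
img,K,W=snap("top")
a=img[165:210,195:250]; cv2.imwrite("pics/c5.png",cv2.resize(a,None,fx=10,fy=10,interpolation=cv2.INTER_CUBIC)[:,:,::-1])
m=cv2.inRange(cv2.cvtColor(img,cv2.COLOR_RGB2HSV),np.array((20,130,60)),np.array((32,255,255)))[165:210,195:250]
P=np.array([ray(p+[195,165],K,W,.052)[:2] for p in np.argwhere(m)[:,::-1]],np.float32);print("nut",len(P),cv2.minEnclosingCircle(P))
c=blobs(img,(0,0,130),(180,75,255),20,(200,165,245,210))
P=np.array([ray(p,K,W,.028)[:2] for p in np.vstack(c)[:,0,:]],np.float32);print("bearing",cv2.minEnclosingCircle(P))
img,K,W=snap("wrist")
c=blobs(img,(0,190,40),(6,255,255),300)
for c in c[:2]:
  print("cap",cv2.boundingRect(c),cv2.minEnclosingCircle(np.array([ray(p,K,W,.022)[:2] for p in c[:,0,:]],np.float32)))
E
```

```text
clock: 20.15
tool_pos: [0.4738, 0.0105, 0.1284]
eef_rot: [0.032, 1.0, 0.0, 0.0]
contact_force: [0.9, -1.5, -0.4]
opening: 1.003
finger_force: 0.0
clock: 20.65
tool_pos: [0.4663, 0.003, 0.1281]
eef_rot: [-0.001, 1.0, 0.0, 0.0]
contact_force: [-0.3, 0.1, 0.3]
opening: 1.001
finger_force: 0.0
nut 151 ((0.6071890592575073, 0.1344185620546341), 0.019110556691884995)
bearing ((0.6072038412094116, 0.13409698009490967), 0.025855809450149536)
cap (251, 170, 59, 61) ((0.4632907211780548, 0.0011644422775134444), 0.025525158271193504)
```

View pics/c5.png

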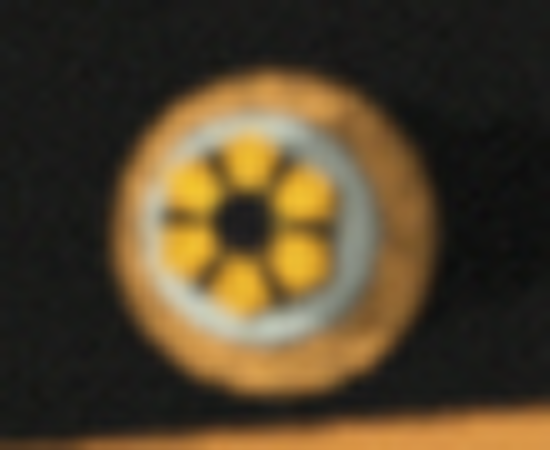

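The nut sits on the bearing within 0.5 mm once parallax is allowed for. In the crop the nut at (245,222) is inside the ring at (260,228), on the pad at (275,232). Next is the cap.

```bash
python3 -m pendant '[[-1,[2,-1,50],[0,0,0]],[-1,[0,0,50],[0,0,0]],[-1,[0,0,24],[0,0,0]],[-1,[0,0,0],[0,0,0]],[-1,[0,0,0],[0,0,0]]]'
python3 -m pendant '[[0.9,[0,0,0],[0,0,0]],[0.9,[0,0,0],[0,0,0]],[0.9,[0,0,0],[0,0,0]],[0.9,[0,0,0],[0,0,0]],[0.9,[0,0,0],[0,0,0]],[0.9,[0,0,0],[0,0,0]],[0.9,[0,0,0],[0,0,0]]]' 25
```

```text
clock: 21.38
tool_pos: [0.4657, 0.0011, 0.0084]
eef_rot: [-0.001, 1.0, -0.0, -0.001]
contact_force: [-0.4, -1.0, -0.3]
opening: 1.005
finger_force: 0.0
clock: 22.25
tool_pos: [0.4654, 0.0011, 0.0079]
eef_rot: [-0.001, 1.0, -0.0, -0.001]
contact_force: [0.3, 0.2, 4.1]
opening: 0.535
finger_force: 25.0
```

```bash
python3 -m pendant '[[0,[0,0,0],[0,0,0]],[0,[0,0,5],[0,0,0]],[0,[0,0,0],[0,0,0]],[0.9,[0,0,0],[0,0,0]],[0.9,[0,0,0],[0,0,0]],[0.9,[0,0,0],[0,0,0]],[0.9,[0,0,0],[0,0,0]]]'
python3 -m pendant '[[0.9,[0,0,-50],[0,0,0]],[0.9,[0,0,-20],[0,0,0]],[0.9,[0,0,0],[0,0,0]],[0.9,[0,0,0],[0,0,0]]]'
```

```text
clock: 23.12
tool_pos: [0.4659, 0.0011, 0.005]
eef_rot: [-0.001, 1.0, -0.0, -0.001]
contact_force: [-2.7, 1.0, 25.4]
opening: 0.532
finger_force: 25.1
clock: 23.62
tool_pos: [0.4656, 0.0007, 0.0723]
eef_rot: [-0.001, 1.0, -0.001, -0.002]
contact_force: [-0.5, 0.4, -1.4]
opening: 0.535
finger_force: 25.0
```

```bash
python3 -m pendant '[[0.9,[-42,-27,0],[0,0,0]],[0.9,[-42,-27,0],[0,0,0]],[0.9,[-42,-27,0],[0,0,0]],[0.9,[-42,-27,0],[0,0,0]],[0.9,[0,0,0],[0,0,0]],[0.9,[0,0,0],[0,0,0]],[0.9,[0,0,0],[0,0,0]]]'
python3 - <<'E'
from m import *
img,K,W=snap("wrist"); cv2.imwrite("pics/w6.png",img[:,:,::-1])
t=r.get_state()["tool_pos"];print(t)
c=blobs(img,(0,190,40),(6,255,255),300)[0]
print("cap",cv2.boundingRect(c),cv2.minEnclosingCircle(np.array([ray(p,K,W,t[2]-.006+.022)[:2] for p in c[:,0,:]],np.float32)))
c=blobs(img,(5,40,90),(25,255,255),300,(200,60,400,300))
E
```

```text
clock: 24.5
tool_pos: [0.6327, -0.1052, 0.0718]
eef_rot: [-0.002, 1.0, -0.0, -0.003]
contact_force: [-0.2, 0.1, -1.4]
opening: 0.536
finger_force: 25.0
[ 0.63301432 -0.10539852  0.07219033]
cap (230, 222, 104, 106) ((0.6289653182029724, -0.10638593137264252), 0.02795981615781784)
```

View pics/w6.png

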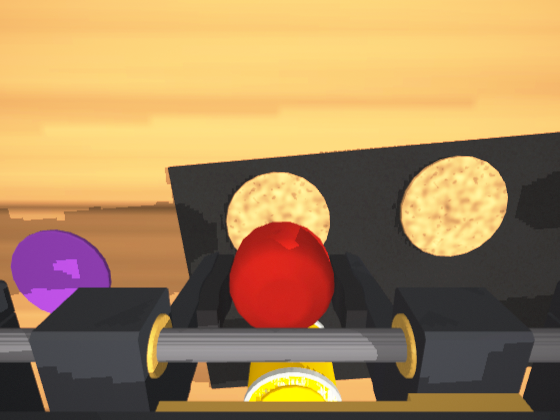

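The cap is held at (282,276) above the yellow pad at (278,213), with the yellow tin behind it at (292,380). The purple disc at (60,270) is not used.

```bash
python3 -m pendant '[[0.9,[-1.5,-2,30],[0,0,0]],[0.9,[0,0,22],[0,0,0]],[0.9,[0,0,0],[0,0,0]],[0.9,[0,0,0],[0,0,0]],[0.9,[0,0,0],[0,0,0]]]'
python3 -m pendant '[[0.9,[0,0,2],[0,0,0]],[0.9,[0,0,2],[0,0,0]],[0.9,[0,0,1],[0,0,0]],[0.9,[0,0,0],[0,0,0]]]'
```

```text
clock: 25.18
tool_pos: [0.6363, -0.1085, 0.0217]
eef_rot: [-0.001, 1.0, -0.0, -0.001]
contact_force: [0.1, -0.6, -1.1]
opening: 0.532
finger_force: 25.0
clock: 25.68
tool_pos: [0.6354, -0.1088, 0.0156]
eef_rot: [-0.001, 1.0, -0.0, -0.002]
contact_force: [0.4, 0.2, -1.6]
opening: 0.536
finger_force: 25.0
```

```bash
python3 -m pendant '[[0.9,[1,1.5,1],[0,0,0]],[0.9,[0,0,2],[0,0,0]],[0.9,[0,0,1],[0,0,0]],[0.9,[0,0,0],[0,0,0]]]'
```

```text
clock: 26.18
tool_pos: [0.6344, -0.107, 0.0122]
eef_rot: [-0.001, 1.0, -0.0, -0.002]
contact_force: [-1.9, 1.1, 4.8]
opening: 0.535
finger_force: 25.0
```

```bash
python3 -m pendant '[[-1,[0,0,0],[0,0,0]],[-1,[0,0,0],[0,0,0]],[-1,[0,0,0],[0,0,0]],[-1,[0,0,-40],[0,0,0]],[-1,[0,0,-60],[0,0,0]],[-1,[0,0,-60],[0,0,0]],[-1,[25,50,-30],[0,0,0]],[-1,[25,50,0],[0,0,0]]]'
python3 -m pendant '[[-1,[25,50,0],[0,0,0]],[-1,[25,50,0],[0,0,0]],[-1,[25,50,0],[0,0,0]],[-1,[25,50,0],[0,0,0]],[-1,[25,50,0],[0,0,0]],[-1,[0,0,0],[0,0,-10]],[-1,[0,0,0],[0,0,-10]],[-1,[0,0,0],[0,0,-10]]]'
python3 -m pendant '[[-1,[0,0,0],[0,0,-10]],[-1,[0,0,0],[0,0,-10]],[-1,[0,0,0],[0,0,-10]],[-1,[0,0,0],[0,0,-10]],[-1,[0,0,0],[0,0,-9]],[-1,[0,0,0],[0,0,0]],[-1,[0,0,0],[0,0,0]]]'
python3 - <<'E'
from m import *
img,K,W=snap("top")
c=blobs(img,(0,190,60),(6,255,255),100,(300,150,360,205))[0]; M=cv2.moments(c)
print("cap top",cv2.boundingRect(c),[cv2.minEnclosingCircle(np.array([ray(p,K,W,z)[:2] for p in c[:,0,:]],np.float32)) for z in(.028,)])
img,K,W=snap("wrist"); cv2.imwrite("pics/w7.png",img[:,:,::-1]); np.savez("w7.npz",K=K,W=W,img=img)
print(r.get_state()["q"].round(2))
E
```

```text
clock: 27.18
tool_pos: [0.5867, -0.0066, 0.2042]
eef_rot: [0.0, 1.0, 0.0, 0.002]
contact_force: [-0.6, 0.8, 0.0]
opening: 1.001
finger_force: 0.0
clock: 28.18
tool_pos: [0.4599, 0.2421, 0.2016]
eef_rot: [-0.263, 0.965, 0.0, -0.002]
contact_force: [0.8, 0.1, -0.1]
opening: 1.002
finger_force: 0.0
clock: 29.05
tool_pos: [0.46, 0.2418, 0.2016]
eef_rot: [-0.636, 0.772, 0.001, -0.002]
contact_force: [0.4, -0.1, -0.4]
opening: 0.999
finger_force: 0.0
cap top (318, 169, 20, 20) [((0.6300232410430908, -0.10476679354906082), 0.0231550894677639)]
[ 0.01  0.79 -1.02  1.9   0.84  0.96  1.54]
```

View pics/w7.png

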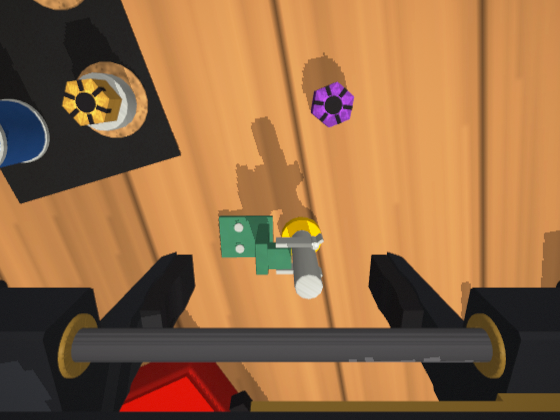

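The pin top is at (308,287), the head at about (302,236), and the clip plate at (245,236) with its edges horizontal, so the clip axis lies along tool y. The cap is within 1 mm of the yellow pad centre.

```bash
python3 - <<'E'
from m import *
d=np.load("w7.npz");K,W,img=d["K"],d["W"],d["img"]
c=blobs(img,(0,0,165),(180,45,255),50,(285,268,335,305))[0]; (x,y),rad=cv2.minEnclosingCircle(c)
print((x,y),rad,[ray(q,K,W,.11) for q in((x,y),(308,287))])
c=blobs(img,(22,180,120),(32,255,255),30,(270,205,335,270)); c=np.vstack(c)[:,0,:]
c=c[c[:,1]<240]; print("head",circ(np.array([ray(p,K,W,.012)[:2] for p in c])))
c=blobs(img,(60,60,30),(95,255,255),100,(210,205,300,285))[0]
q=ray((219,216),K,W,.004)-ray((271,215.5),K,W,.004);print("plate edge angle",np.degrees(np.arctan2(q[1],q[0])))
q=ray((219,216),K,W,.004)-ray((219,256),K,W,.004);print(np.degrees(np.arctan2(q[1],q[0])))
img,K,W=snap("top");c=blobs(img,(0,0,165),(180,60,255),20,(115,250,137,275));print([cv2.minEnclosingCircle(k) for k in c],ray((127.4,261.3),K,W,.11))
Rm=R.from_quat(r.get_state()["eef_rot"]).as_matrix();print(Rm.round(3))
E
```

```text
(308.5, 286.0) 13.537086486816406 [array([0.45109469, 0.30967058, 0.11      ]), array([0.45165815, 0.31052566, 0.11      ])]
head (array([0.4506, 0.3   ]), np.float64(0.0157))
plate edge angle -10.48367910076646
-104.4219400724756
[] [0.44689492 0.31254847 0.11      ]
[[-0.191 -0.982 -0.003]
 [-0.982  0.191 -0.001]
 [ 0.001  0.003 -1.   ]]
```

```bash
python3 -m pendant '[[-1,[-33,12,0],[0,0,0]],[-1,[-33,11,0],[0,0,0]],[-1,[0,0,40],[0,0,0]],[-1,[0,0,40],[0,0,0]],[-1,[0,0,35],[0,0,0]],[-1,[0,0,18],[0,0,0]],[-1,[0,0,0],[0,0,0]],[-1,[0,0,0],[0,0,0]]]'
python3 -c "
from h import *
img,K,W=snap('wrist'); cv2.imwrite('pics/w8.png',img[:,:,::-1]); print(proj([.4505,.3105,.11],K,W))"
```

```text
clock: 30.2
tool_pos: [0.4499, 0.3118, 0.0698]
eef_rot: [-0.637, 0.771, 0.001, -0.0]
contact_force: [0.4, 0.4, 0.9]
opening: 1.001
finger_force: 0.0
[282.01056379 322.26341252]
```

View pics/w8.png

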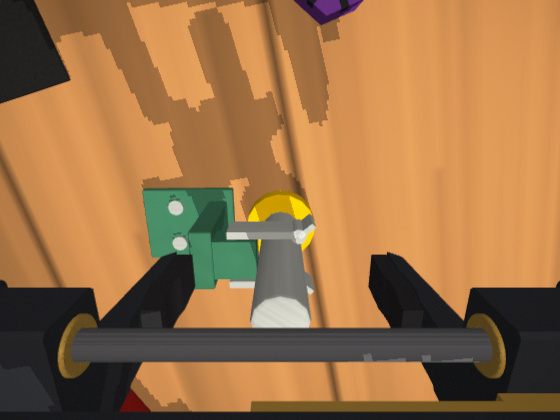

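The pin is centred between the fingers at (281,312), and the bracket sits below finger height. Gripping.

```bash
python3 -m pendant '[[1,[0,0,0],[0,0,0]],[1,[0,0,0],[0,0,0]],[1,[0,0,0],[0,0,0]],[1,[0,0,0],[0,0,0]],[1,[0,0,0],[0,0,0]],[1,[0,0,0],[0,0,0]],[1,[0,0,0],[0,0,0]],[1,[0,0,0],[0,0,0]]]' 55
python3 -m pendant '[[1,[0,0,0],[0,0,0]],[1,[0,0,0],[0,0,0]],[1,[0,0,0],[0,0,0]]]'
```

```text
clock: 31.25
tool_pos: [0.4496, 0.3109, 0.0685]
eef_rot: [-0.637, 0.771, 0.001, -0.001]
contact_force: [1.1, 0.6, -0.8]
opening: 0.256
finger_force: 55.1
clock: 31.62
tool_pos: [0.4496, 0.3109, 0.0685]
eef_rot: [-0.637, 0.771, 0.001, -0.001]
contact_force: [1.5, 0.1, -2.4]
opening: 0.26
finger_force: 55.1
```

```bash
python3 -m pendant '[[1,[0,3,0],[0,0,0]],[1,[0,3,0],[0,0,0]],[1,[0,4,0],[0,0,0]],[1,[0,5,0],[0,0,0]],[1,[0,5,0],[0,0,0]]]'
python3 -m pendant '[[1,[0,6,0],[0,0,0]],[1,[0,8,0],[0,0,0]],[1,[0,10,0],[0,0,0]],[1,[0,10,0],[0,0,0]],[1,[0,6,0],[0,0,0]],[1,[0,0,0],[0,0,0]],[1,[0,0,0],[0,0,0]]]'
```

```text
clock: 32.25
tool_pos: [0.4296, 0.3146, 0.0685]
eef_rot: [-0.636, 0.771, 0.001, -0.002]
contact_force: [0.8, -0.0, -3.0]
opening: 0.259
finger_force: 55.6
clock: 33.12
tool_pos: [0.3909, 0.3222, 0.0687]
eef_rot: [-0.636, 0.771, 0.001, -0.001]
contact_force: [0.4, -0.1, -4.5]
opening: 0.257
finger_force: 55.6
```

```bash
python3 -m pendant '[[1,[0,0,-20],[0,0,0]],[1,[0,0,-40],[0,0,0]],[1,[0,0,-40],[0,0,0]],[1,[0,0,0],[0,0,0]],[1,[37,-41,0],[0,0,0]],[1,[37,-41,0],[0,0,0]],[1,[37,-41,0],[0,0,0]],[1,[37,-41,0],[0,0,0]]]'
python3 -m pendant '[[1,[37,-41,0],[0,0,0]],[1,[37,-41,0],[0,0,0]],[1,[38,-40,0],[0,0,0]],[1,[0,0,0],[0,0,0]],[1,[0,0,0],[0,0,0]],[1,[0,0,0],[0,0,0]]]'
python3 - <<'E'
from m import *
img,K,W=snap("scene"); a=img[120:330,140:380]; cv2.imwrite("pics/s9.png",cv2.resize(a,None,fx=2.5,fy=2.5,interpolation=cv2.INTER_CUBIC)[:,:,::-1])
img,K,W=snap("wrist"); cv2.imwrite("pics/w9.png",img[:,:,::-1]);np.savez("w9.npz",K=K,W=W,img=img)
E
```

```text
clock: 34.12
tool_pos: [0.5244, 0.1435, 0.1667]
eef_rot: [-0.636, 0.771, 0.001, -0.003]
contact_force: [0.6, 1.5, -4.2]
opening: 0.257
finger_force: 55.2
clock: 34.88
tool_pos: [0.6215, 0.0145, 0.1677]
eef_rot: [-0.638, 0.77, 0.001, -0.002]
contact_force: [-0.1, 0.4, -4.4]
opening: 0.26
finger_force: 55.7
```

View pics/s9.png

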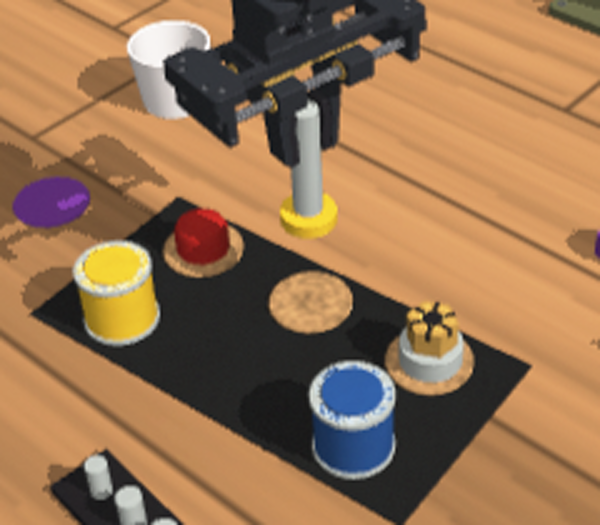

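View pics/w9.png

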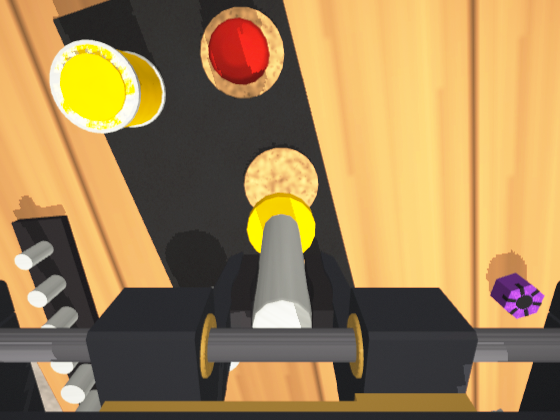

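The pin hangs upright above the middle pad. In the wrist view the head is at (281,228) and the pad at (281,183).

```bash
python3 - <<'E'
from m import *
d=np.load("w9.npz");K,W,img=d["K"],d["W"],d["img"]
t=r.get_state()["tool_pos"]; print(t)
c=blobs(img,(22,150,120),(32,255,255),200,(235,185,330,270))[0][:,0,:]
c=c[(c[:,1]<232)]; print("head",circ(np.array([ray(p,K,W,t[2]-.0685+.012)[:2] for p in c])))
c=blobs(img,(5,40,90),(22,190,255),200,(235,140,330,220))[0][:,0,:]
c=c[(c[:,1]<188)]; print("pad",circ(np.array([ray(p,K,W,.006)[:2] for p in c])))
E
```

```text
[0.62186613 0.01424679 0.16811034]
head (array([0.6213, 0.0067]), np.float64(0.0171))
pad (array([0.6222, 0.0096]), np.float64(0.0347))
```

```bash
python3 - <<'E'
from m import *
d=np.load("w9.npz");K,W,img=d["K"],d["W"],d["img"]
c=blobs(img,(20,120,150),(34,255,255),200,(235,185,330,270))[0]
print(cv2.boundingRect(c))
for z in(.1115,.1):print(z,cv2.minEnclosingCircle(np.array([ray(p,K,W,z)[:2] for p in c[:,0,:]],np.float32)))
c=c[:,0,:]; P=np.array([ray(p,K,W,.1115)[:2] for p in c]);h=cv2.convexHull(P.astype(np.float32))[:,0,:]
h=h[h[:,1]<.0145]; print(circ(h.astype(float)),len(h))
# pin top face
c=blobs(img,(0,0,200),(180,30,255),50,(245,295,320,335))
for k in c[:1]: print(cv2.boundingRect(k),ray((281.5,315),K,W,.2095))
E
```

```text
(247, 185, 70, 68)
0.1115 ((0.6185119152069092, 0.00804079044610262), 0.029971996322274208)
0.1 ((0.6191225647926331, 0.012301196344196796), 0.0316716767847538)
(array([0.6181, 0.0075]), np.float64(0.0278)) 13
(253, 300, 57, 28) [0.62169628 0.00896353 0.2095    ]
```

```bash
python3 - <<'E'
from m import *
d=np.load("w9.npz");K,W,img=d["K"],d["W"],d["img"]
hsv=cv2.cvtColor(img,cv2.COLOR_RGB2HSV); m=cv2.inRange(hsv,np.array((24,215,150)),np.array((32,255,255)))
k=np.zeros_like(m);k[180:262,240:322]=255;m&=k
c=max(cv2.findContours(m,0,1)[0],key=cv2.contourArea)[:,0,:];print(c.min(0),c.max(0))
P=np.array([ray(p,K,W,.1115)[:2] for p in c[c[:,1]<222]]);print(circ(P))
E
```

```text
[247 197] [314 252]
(array([0.6209, 0.0055]), np.float64(0.0146))
```

```bash
python3 - <<'E'
from m import *
d=np.load("w9.npz");K,W=d["K"],d["W"]
for p in((281,194),(281,197),(247,228),(315,228)): print(p,ray(p,K,W,.1115))
P=np.array([ray(p,K,W,.1115)[:2] for p in((247.,226),(252,212),(262,201),(281,194),(300,201),(310,212),(315,226))]);print(circ(P))
E
```

```text
(281, 194) [ 0.61809371 -0.00968566  0.1115    ]
(281, 197) [ 0.61846691 -0.00771821  0.1115    ]
(247, 228) [0.64457578 0.00910204 0.1115    ]
(315, 228) [0.60032309 0.01754704 0.1115    ]
(array([0.6224, 0.0129]), np.float64(0.0222))
```

```bash
python3 -m pendant '[[1,[1,1,40],[0,0,0]],[1,[0,0,30],[0,0,0]],[1,[0,0,16],[0,0,0]],[1,[0,0,0],[0,0,0]],[1,[0,0,0],[0,0,0]],[1,[0,0,0],[0,0,0]]]'
python3 -m pendant '[[1,[0,0,3],[0,0,0]],[1,[0,0,2],[0,0,0]],[1,[0,0,0],[0,0,0]],[1,[0,0,0],[0,0,0]]]'
```

```text
clock: 35.72
tool_pos: [0.6219, 0.0125, 0.0835]
eef_rot: [-0.637, 0.771, 0.0, -0.0]
contact_force: [-0.3, 0.2, -3.1]
opening: 0.256
finger_force: 55.8
clock: 36.22
tool_pos: [0.621, 0.0121, 0.0772]
eef_rot: [-0.637, 0.771, 0.001, -0.001]
contact_force: [0.0, -0.1, -2.5]
opening: 0.257
finger_force: 55.8
```

```bash
python3 -m pendant '[[1,[0,0,1.5],[0,0,0]],[1,[0,0,1],[0,0,0]],[1,[0,0,0],[0,0,0]],[1,[0,0,0],[0,0,0]]]'
```

```text
clock: 36.72
tool_pos: [0.6213, 0.0122, 0.0755]
eef_rot: [-0.637, 0.771, 0.001, -0.001]
contact_force: [-0.9, -1.6, 5.5]
opening: 0.258
finger_force: 55.5
```

```bash
python3 -m pendant '[[-1,[0,0,0],[0,0,0]],[-1,[0,0,0],[0,0,0]],[-1,[0,0,0],[0,0,0]],[-1,[0,0,0],[0,0,0]],[-1,[0,0,-40],[0,0,0]],[-1,[0,0,-60],[0,0,0]],[-1,[0,0,-20],[0,0,0]],[-1,[0,50,0],[0,0,0]]]'
python3 -m pendant '[[-1,[0,60,0],[0,0,0]],[-1,[0,50,0],[0,0,0]],[-1,[0,0,0],[0,0,0]],[-1,[0,0,0],[0,0,0]]]'
python3 - <<'E'
from m import *
img,K,W=snap("scene"); a=img[170:330,140:380]; a=cv2.resize(a,None,fx=2.5,fy=2.5,interpolation=cv2.INTER_CUBIC)
im2,K,W=snap("top"); b=cv2.resize(im2[105:230,180:380],None,fx=1.5,fy=1.5); o=np.zeros((600,600,3),np.uint8);o[:400]=a;o[410:410+188,:300]=b
cv2.imwrite("pics/f.png",o[:,:,::-1])
c=blobs(im2,(22,150,100),(32,255,255),30,(255,160,300,210)); P=np.array([ray(p,K,W,.018)[:2] for p in np.vstack(c)[:,0,:]],np.float32);print("head",cv2.minEnclosingCircle(P))
c=blobs(im2,(0,0,140),(180,70,255),20,(255,160,300,210)); 
for k in c[:1]: print("pintop",cv2.minEnclosingCircle(np.array([ray(p,K,W,.116)[:2] for p in k[:,0,:]],np.float32)))
for n,lo,hi,roi in(("blue",(105,150,60),(120,255,255),(195,115,240,160)),("yel",(25,150,100),(32,255,255),(305,110,350,150))):
    M=cv2.moments(blobs(im2,lo,hi,100,roi)[0]);print(n,M["m10"]/M["m00"],M["m01"]/M["m00"])
E
```

```text
clock: 37.72
tool_pos: [0.5753, 0.0219, 0.1963]
eef_rot: [-0.635, 0.773, -0.0, 0.002]
contact_force: [-1.2, 0.6, 0.0]
opening: 0.997
finger_force: 0.0
clock: 38.22
tool_pos: [0.4652, 0.0422, 0.1951]
eef_rot: [-0.636, 0.771, 0.001, -0.001]
contact_force: [0.8, 0.3, 0.1]
opening: 1.002
finger_force: 0.0
head ((0.6191635131835938, 0.0156431645154953), 0.02316388487815857)
pintop ((0.6182297468185425, 0.01509096473455429), 0.011321458034217358)
blue 215.22935779816513 137.96024464831802
yel 325.6184538653367 128.95843724023274
```

View pics/f.png

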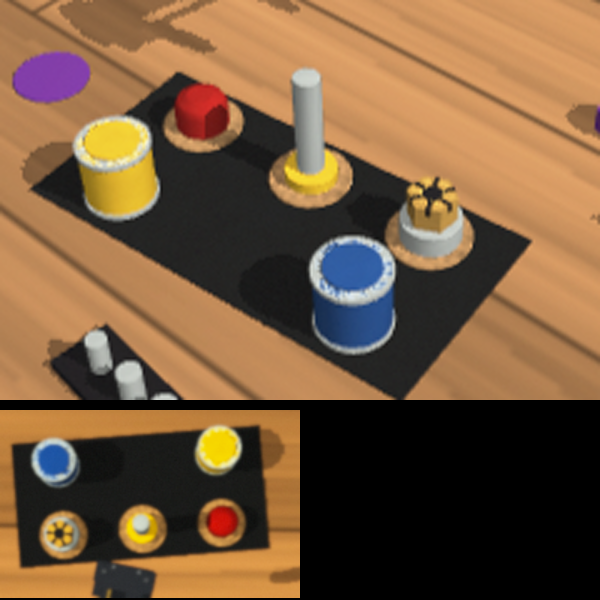

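The pin stands upright within 1.5 mm of its pad centre, the stack and the cap are centred, and the tins are in place. Handing in.

```bash
python3 -c "
from plant import r
print(r.finish_job())"
```

```text
the job is handed in; nothing more can be done
None
```

I handed the job in at about 38 s: the bearing with the nut on it, the dust cap and the upright hitch pin are each within about 1.5 mm of their pad centres by the top camera, and both tins are where they stood.

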